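Dial in the stirrer speed on coaxial knobs and press to start

TASK

On the stirrer's sloping control box, turn the wide outer collar clockwise until its pointer stands at the steel set tab, leaving the narrow centre knob as it is. Then turn the centre knob anticlockwise all the way to its stop without shifting the collar, and last press the centre button gently, fully down, and let it come back up. Leave the beaker, jar and meter where they are.

Things in the scene. Friction and masses are not known exactly. Their poses are not given: they have to be found in the camera images.
- console: Fixed blue box, 220 mm wide (y), 225 deep, 165 high at the back, front facing -x. Origin: under the knob axis, on the table. Its panel rises to the back at 30 deg from level; both knobs stand square on it on one axis leaning 30 deg from vertical to the front (in the box's frame -0.5, 0, 0.866), which meets the panel 118 mm above the origin. All else on the panel is under 5 mm high.
- coarse_grip (a point): Point on the axis, 15 mm out from the panel, half-way up the outer collar; its z axis points out along the common axis. The collar is a round black knurled cylinder, 62 mm diameter, from the panel to 30 mm out, with a flat black 80 mm skirt 3 mm thick at its foot. About 0.1 N m stiff; stays where it is left.
- coarse_pointer (a point): Tip of the white pointer line at the rim of the collar's skirt, 40 mm from the axis and 3 mm out from the panel. Turns with the collar, within a 270 degree dial from 7:30 (lower left, as seen facing the panel from the robot, up the slope being 12) clockwise to 4:30.
- set_mark (a point): Inner tip of the steel set tab, a flat dark clip 22 mm long, 8 mm wide, 3 mm high with a narrow tip, on the panel around the collar; 42 mm from the axis, 3 mm out from the panel. It stays put during a run and lies 1.1 to 2.8 rad clockwise of the pointer at the start. When set, the two tips face each other, 2 mm apart.
- fine_grip (a point): Point on the axis half-way up the narrow centre knob, 45.5 mm out from the panel; z axis along the common axis, outwards. The knob is a round aluminium knurled cylinder, 36 mm diameter, from 30.5 to 60.5 mm out from the panel, right above the collar (0.5 mm gap). About 0.05 N m stiff; stays where it is left. It does not turn with the collar.
- fine_pointer (a point): Black mark on the upper rim of the centre knob, 18 mm from the axis, 60.5 mm out from the panel. Turns with that knob (and goes in with it when pressed).
- fine (a joint): Turn of the centre knob, rad, growing clockwise as seen facing the panel; 0 is the hard stop at the anticlockwise end, where its mark points to 7:30. Starts 1.3 to 2.6 from the stop.
- fine_stem (a joint): How far the centre knob is pushed in along the axis, m: 0 out, 0.006 fully down. A spring returns it: about 3 N starts it, 8 N has it fully down. The knob can also be pushed in while it is held.
- cap_top (a point): Centre of the top of the press cap, a flat black button of 24 mm diameter standing 4 mm out of the centre knob's top (64.5 mm out from the panel); it is one piece with the centre knob.
- fine_cap: The same press cap as a body; its origin lies on the axis where it meets the panel, z outwards.
- beaker: Glass beaker, 84 mm diameter, 115 high, bystander; origin at its underside.
- jar: Amber jar with black lid, 72 mm diameter, 120 high, bystander; origin at its underside.
- meter: Hand-held meter lying flat, 130 x 75 x 28 mm, bystander; origin at its underside.

How it is judged:
By the outcome, as a careful person would: the job done as asked, in the order asked, and still so for the second after the job is handed in, with the robot touching nothing.
It also fails if it takes over 61 s, if anything falls off the work surface, if the arm or the gripper's body presses on something with over 40 N, if the wrist force passes 120 N, or if a joint passes its speed limit or range.

ROBOT

A 6-joint arm with a two-finger parallel gripper is mounted at the origin on the work surface. World frame = base frame: x ahead of the robot, y to its left, z up, the work surface at z = 0. Lengths are in m, angles in degrees, forces in N, time in s.
With the tool pointing down it reaches from about 0.375 to 0.9 m from the base axis. Payload 3.1 kg.
Tool frame: the origin (TCP) lies midway between the tips of the shut fingers; the grasp point (between the pads) lies 19 mm behind it; z points along the fingers, y is the line along which they close (so a half turn about z gives the same grasp; the last joint's range is limited). The gripper opens to 87 mm and grips with 3 to 60 N. Pads are 19 mm wide; open, the fingers measure 117 mm over their backs; the gripper's body (75 mm by 190 mm) begins 51 mm behind the grasp point.
Start: joints at [63.913, 30.224, 82.088, -0, 67.689, -10.227], TCP at [0.171, 0.601, 0.223] pointing down, gripper open.
Joint ranges: [-176.69, 176.69], [-43.24, 126.21], [12.49, 139.97], [-82, 262], [0, 151.66], [-163.58, 163.58]. Speed limits (degrees/s): [159.86, 159.86, 180, 180, 180, 180].

INTERFACE

Orientations are given as a 3x3 rotation matrix whose columns are the frame's x, y, z axes.
In Python, from rig import read_state, capture, camera_info, hand_in gives the robot as it stands.
- The arm moves only by the tool drive_tool, never from a script. Its argument "motion" is a list of rows, each a list of 2 entries, a list of its own where there are three numbers: the shift along the tool's x, y, z in mm, then the turn, a rotation vector about the tool's x, y, z in rad. A call has 1 to 5 rows; each row shifts and turns the commanded pose from where the row before left it, along the tool's axes as they then stand; what a row does not reach is not made up. A row lasts 1/10 s, in which the tool goes at most 50 mm and 8.59 degrees, less where a joint would pass 70% of its speed; a pose out of reach is approached as far as the arm can. A call is refused whole if a number of a shift passes 50 or a number of a turn 0.15, either way. A call with a gripper value outside its range is refused whole. "gripper" is the opening, from 0 (shut) to 1 (fully open), set as the call begins (left out, the last holds). The fingers move at their own pace and stop on an object; the grip force is fixed at half the most. Time passes only in rows, so rows that do not move let the fingers close. It gives the time, the measured TCP pose, the force, the opening and the grip force at its end, in the units of the state.
- read_state(): the state, without advancing time (a new reading comes with each control period).
- capture(name): name is "scene" or "top" or "wrist"; returns the picture (384x512x3 uint8, red, green, blue); there is no depth.
- camera_info(name): a dict with "fovy" (degrees; the focal length in pixels is half the picture's height over the tangent of half this angle, whatever the lens; pixels are square), "cx", "cy" (the principal point, pixels), "xyz" and "orientation" of the camera in the world; the wrist camera has in their place "T_tool_cam" (4x4, takes a point from camera to tool coordinates, whose origin is the TCP and whose axes are the flange's). Camera axes: x right, y down, z forward; pixel columns grow to the right and rows downward; lengths in m; the calibration is good to about 2 mm. A picture is of the moment at which its call begins: read the wrist's pose just before it. camera_info takes no time and is no camera call.
- hand_in(): hands the job in; it is judged then, once.
The state is a dict: "time_s": time; "joint_positions": joint angles; "qvel": joint speeds; "tau": joint torques, N m; "position": TCP position; "tcp_rot": TCP orientation; "force": force on the tool from outside, world axes, zero at the start; "moment": the same for the moment, N m; "opening": opening from 0.0 (shut) to 1.0 (fully open); "grasp_force": force on a finger pad.
Only numpy, scipy, OpenCV 4.12 (cv2) and the standard library are available. Lean on these libraries where they do the work, as an engineer would, in place of code of your own. Each camera call takes 0.05 s, during which the arm holds its last target. There are 200 camera calls.

## Working session

There is one attempt and no reset: what is moved stays moved. The work goes in short steps, Python scripts to look and compute and a tool call to move; the robot and the scene stay as the last step left them, time stands still between calls to the robot, and variables do not carry over. Pictures are saved under pics/ and viewed, at most 10 in all, crops included, and the job is handed in when it is done.

Besides the shell and the picture viewer there is one more tool, called as name(argument=value, ...), one argument or row to a line, values as JSON. drive_tool: Moves the arm, as the interface text tells. Its arguments: {"type":"object","properties":{"motion":{"type":"array","items":{"type":"array"}},"gripper":{"type":"number"}},"required":["motion"]}

```bash
mkdir -p pics; python3 - <<'E'
from rig import *
import cv2,numpy as np
s=read_state();print(s)
a=[]
for n in("scene","top"):
    im=capture(n);cv2.imwrite(f"pics/{n}0.png",im[:,:,::-1]);a.append(im);print(n,camera_info(n))
print(camera_info("wrist"))
E
```

```text
{'time_s': 0.0, 'joint_positions': array([ 6.39146354e+01,  3.02790881e+01,  8.21582424e+01, -5.88355272e-04,
        6.76890023e+01, -1.02272889e+01]), 'qvel': array([-0.04490096, -0.11425609,  0.05465273, -0.10209196,  0.03438304,
        0.01680709]), 'tau': array([-3.10148152e-04, -4.40039027e+01, -1.76599056e+01,  6.33459887e-02,
        5.81306848e-02, -1.66247028e-04]), 'position': array([0.17042362, 0.60053558, 0.22156003]), 'tcp_rot': array([[-9.61942397e-01,  2.73250620e-01, -9.60994117e-04],
       [ 2.73252042e-01,  9.61940426e-01, -1.98450713e-03],
       [ 3.82151286e-04, -2.17157515e-03, -9.99997569e-01]]), 'force': array([-0.10024312,  0.17435073,  0.31225548]), 'moment': array([ 0.0126388 ,  0.07676898, -0.01317539]), 'grasp_force': 0.0, 'opening': 0.9974926670758713}
scene {'fovy': 44.200114878612744, 'cx': 258.2585242688248, 'cy': 193.29259788155878, 'xyz': array([1.37147404, 0.45916488, 0.98974651]), 'orientation': array([[-0.37547106,  0.62975739, -0.68001994],
       [ 0.92682046,  0.25113484, -0.27916864],
       [-0.00503182, -0.73507614, -0.67796589]])}
top {'fovy': 44.258687544385495, 'cx': 255.81619187785256, 'cy': 191.02720022721064, 'xyz': array([0.3523047 , 0.10184713, 1.37358367]), 'orientation': array([[-0.02453422, -0.99265298,  0.11848264],
       [-0.99964588,  0.02558163,  0.00732721],
       [-0.01030435, -0.11826092, -0.99292909]])}
{'fovy': 58.18260025941391, 'cx': 249.6111212555122, 'cy': 187.0840767004395, 'T_tool_cam': array([[-1.36755335e-03, -9.64074088e-01, -2.65629974e-01,
         7.27438720e-02],
       [ 9.99999043e-01, -1.37338145e-03, -1.63801451e-04,
        -1.19023974e-04],
       [-2.06894544e-04, -2.65629944e-01,  9.64075044e-01,
        -1.62482095e-01],
       [ 0.00000000e+00,  0.00000000e+00,  0.00000000e+00,
         1.00000000e+00]])}
```

View pics/scene0.png

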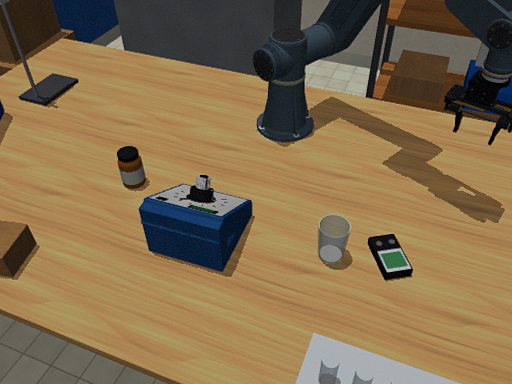

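View pics/top0.png

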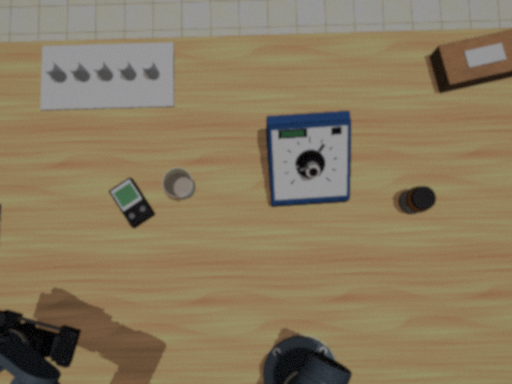

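```bash
cat > h.py <<'E'
from rig import *
import cv2,numpy as np
from scipy.spatial.transform import Rotation as R
def cam(n,s=None):
    c=camera_info(n);f=192/np.tan(np.radians(c["fovy"]/2))
    if n=="wrist":
        T=np.eye(4);T[:3,:3]=s["tcp_rot"];T[:3,3]=s["position"];T=T@c["T_tool_cam"];o,M=T[:3,3],T[:3,:3]
    else:o,M=c["xyz"],c["orientation"]
    return f,c["cx"],c["cy"],o,M
def ray(C,u,v):
    f,cx,cy,o,M=C;return o,M@np.array([(u-cx)/f,(v-cy)/f,1])
def hit(C,u,v,p,n):
    o,d=ray(C,u,v);return o+d*(np.dot(np.subtract(p,o),n)/np.dot(d,n))
def proj(C,P):
    f,cx,cy,o,M=C;q=M.T@(np.asarray(P)-o);return np.array([f*q[0]/q[2]+cx,f*q[1]/q[2]+cy])
E
python3 - <<'E'
from h import *
im=cv2.imread("pics/top0.png");C=cam("top")
h=cv2.cvtColor(im,cv2.COLOR_BGR2HSV)
m=cv2.inRange(h,(100,120,30),(125,255,255));m[:90]=0;m[230:]=0;m[:,:240]=0;m[:,380:]=0
c=max(cv2.findContours(m,0,2)[0],key=cv2.contourArea)
p=cv2.approxPolyDP(c,6,True)[:,0];print(p.tolist())
zf=.165-.225*np.tan(np.pi/6)
print("front z",zf)
for q in p:
  print(q,hit(C,*q,[0,0,zf if q[1]>160 else .165],[0,0,1]).round(4))
k=cv2.inRange(h,(0,0,0),(180,255,60))[130:190,280:340]
c=max(cv2.findContours(k,0,2)[0],key=cv2.contourArea);print(cv2.boundingRect(c),cv2.minEnclosingCircle(c))
cv2.imwrite("pics/c.png",cv2.resize(im[100:215,255:365],None,fx=5,fy=5,interpolation=2))
E
```

```text
[[347, 112], [268, 118], [272, 204], [347, 198], [274, 201], [271, 128], [349, 125]]
front z 0.035096189432334224
[347 112] [ 0.6992 -0.1337  0.165 ]
[268 118] [0.6887 0.074  0.165 ]
[272 204] [0.4737 0.0666 0.0351]
[347 198] [ 0.4854 -0.1471  0.0351]
[274 201] [0.4821 0.0607 0.0351]
[271 128] [0.6617 0.0669 0.165 ]
[349 125] [ 0.6641 -0.1372  0.165 ]
(17, 21, 27, 26) ((30.0, 33.5), 14.009025573730469)
```

View pics/c.png

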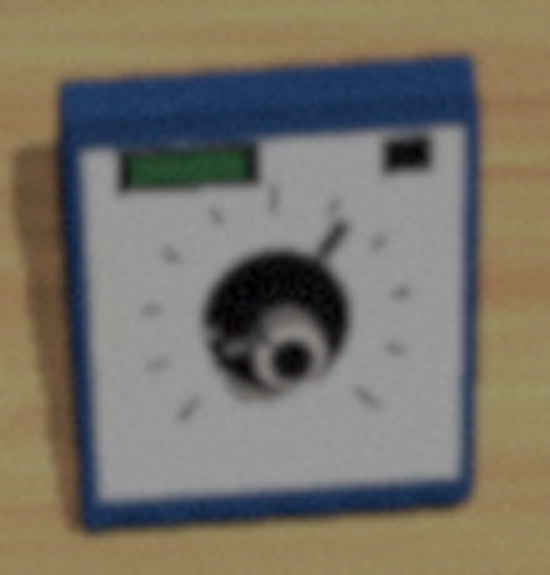

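```bash
cat >> h.py <<'E'
def frame(ax,yaw,j=0.):
    """tool orientation: z into panel, turned j deg about tool z"""
    B=R.from_euler('z',yaw,degrees=True).as_matrix()
    t=np.array([[-.8660254,0,.5],[0,1,0],[-.5,0,-.8660254]])
    return B@t@R.from_euler('z',j,degrees=True).as_matrix()
def plan(s,p,Rt,N=1):
    """N equal rows from measured pose to p,Rt"""
    R0=s["tcp_rot"];t=R0.T@(np.asarray(p)-s["position"])*1000
    w=R.from_matrix(R0.T@Rt).as_rotvec()
    S=sum(R.from_rotvec(w*k/N).as_matrix() for k in range(N))
    print(N,"rows of",np.linalg.solve(S,t).round(2).tolist(),(w/N).round(4).tolist(), "total",t.round(1),w.round(3))
E
python3 - <<'E'
from h import *
C=cam("top");P=hit(C,310.4,164.1,[0,0,.1195],[0,0,1]);P[2]=.118;print(P)
Rt=frame(0,2.5);n=-Rt[:,2];s=read_state();print((P+.17*n).round(3))
s["position"]=s["position"]+[0,0,.15]
plan(s,P+.17*n,Rt,15)
E
```

```text
[ 0.57109381 -0.03748344  0.118     ]
[ 0.486 -0.041  0.265]
15 rows of [-24.33, -40.11, 12.91] [-0.0057, -0.0346, -0.0208] total [-479.1 -530.9  107.3] [-0.086 -0.52  -0.313]
```

drive_tool(
  motion=[
    [[0,0,-50],[0,0,0]],
    [[0,0,-50],[0,0,0]],
    [[0,0,-50],[0,0,0]],
    [[-24,-40,13],[-0.006,-0.035,-0.021]],
    [[-24,-40,13],[-0.006,-0.035,-0.021]],
  ],
)

```text
time_s: 0.6
position: [0.1977, 0.5124, 0.3494]
tcp_rot: [[-0.97, 0.23, 0.076], [0.23, 0.973, -0.0], [-0.074, 0.017, -0.997]]
force: [-0.2, -0.4, -0.6]
opening: 0.998
grasp_force: 0.0
```

drive_tool(
  motion=[
    [[-24,-40,13],[-0.006,-0.035,-0.021]],
    [[-24,-40,13],[-0.006,-0.035,-0.021]],
    [[-24,-40,13],[-0.006,-0.035,-0.021]],
    [[-24,-40,13],[-0.006,-0.035,-0.021]],
    [[-24,-40,13],[-0.006,-0.035,-0.021]],
  ],
)

```text
time_s: 1.1
position: [0.2837, 0.2898, 0.2957]
tcp_rot: [[-0.961, 0.123, 0.247], [0.125, 0.992, -0.009], [-0.246, 0.023, -0.969]]
force: [0.9, -0.9, -0.6]
opening: 1.001
grasp_force: 0.0
```

drive_tool(
  motion=[
    [[-24,-40,13],[-0.006,-0.035,-0.021]],
    [[-24,-40,13],[-0.006,-0.035,-0.021]],
    [[-24,-40,13],[-0.006,-0.035,-0.021]],
    [[-24,-40,13],[-0.006,-0.035,-0.021]],
    [[-24,-40,13],[-0.006,-0.035,-0.021]],
  ],
)

```text
time_s: 1.6
position: [0.394, 0.0936, 0.2682]
tcp_rot: [[-0.915, 0.022, 0.402], [0.029, 1.0, 0.009], [-0.401, 0.02, -0.916]]
force: [0.0, 1.3, -0.7]
opening: 1.0
grasp_force: 0.0
```

drive_tool(
  motion=[
    [[-24,-40,13],[-0.006,-0.035,-0.021]],
    [[-24,-40,13],[-0.006,-0.035,-0.021]],
    [[-24,-40,13],[-0.006,-0.035,-0.021]],
    [[0,0,0],[0,0,0]],
    [[0,0,0],[0,0,0]],
  ],
)

```text
time_s: 2.1
position: [0.4598, -0.0002, 0.2617]
tcp_rot: [[-0.881, -0.03, 0.472], [-0.018, 0.999, 0.029], [-0.473, 0.017, -0.881]]
force: [-0.9, 0.2, -0.1]
opening: 1.001
grasp_force: 0.0
```

```bash
python3 - <<'E'
from h import *
s=read_state();im=capture("wrist");cv2.imwrite("pics/w1.png",im[:,:,::-1])
np.savez("w1.npz",**{k:s[k] for k in("position","tcp_rot")})
print(s["time_s"],s["joint_positions"].round(1))
P=np.array([.5711,-.0375,.118]);Rt=frame(0,2.5);n=-Rt[:,2]
plan(s,P+.17*n,Rt,1);C=cam("wrist",s)
for h in(0,.003,.0605,.0645):print(h,proj(C,P+n*h))
E
```

```text
2.1 [ -22.2    5.3  122.2   25.    29.  -133.1]
1 rows of [-24.18, -41.75, 8.16] [0.0079, -0.0312, -0.0205] total [-24.2 -41.8   8.2] [ 0.008 -0.031 -0.02 ]
0 [208.17996343 194.80869035]
0.003 [207.8580115  195.56369334]
0.0605 [200.46457246 212.90189832]
0.0645 [199.84527621 214.3541975 ]
```

View pics/w1.png

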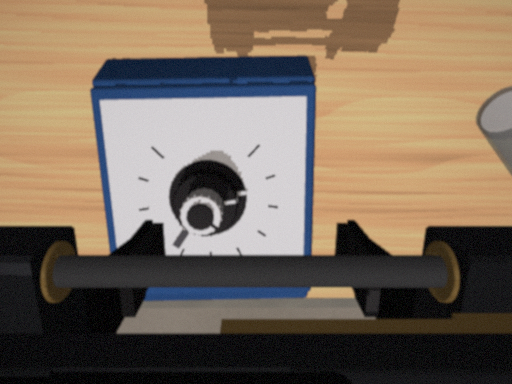

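```bash
cat >> h.py <<'E'
def rect(im,C,P,Rt,h,half=65,k=4):
    """metric view of plane h above panel, tool x up->12 at top, k px/mm"""
    n=-Rt[:,2];q=[(-half,-half),(half,-half),(half,half),(-half,half)]  # (right,up) mm
    ex=-Rt[:,1];ey=-Rt[:,0]
    src=np.float32([proj(C,P+n*h+(a*ex+b*ey)/1000) for a,b in q])
    dst=np.float32([((a+half)*k,(half-b)*k) for a,b in q])
    return cv2.warpPerspective(im,cv2.getPerspectiveTransform(src,dst),(2*half*k,2*half*k))
E
python3 - <<'E'
from h import *
s=dict(np.load("w1.npz"));im=cv2.imread("pics/w1.png");C=cam("wrist",s)
P=np.array([.5711,-.0375,.118]);Rt=frame(0,2.5)
r=rect(im,C,P,Rt,.003);cv2.drawMarker(r,(260,260),(0,0,255),0,20);cv2.circle(r,(260,260),160,(0,255,0),1)
cv2.line(r,(0,130),(519,130),(255,0,255),1)
cv2.imwrite("pics/r1.png",r)
n=-Rt[:,2]
for q in[(96,98),(306,97)]:
  d=Rt.T@(hit(C,*q,P,n)-P)*1000;print(-d[1],-d[0])
E
```

```text
103.0096369427315 -98.85061764339446
-99.25138417841349 -95.3895485419256
```

View pics/r1.png

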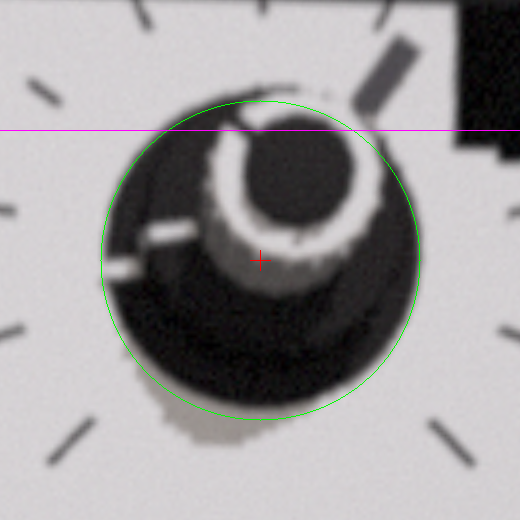

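```bash
cat >> h.py <<'E'
Rt0=frame(0,2.0)
P=np.array([.5711,-.0375,.118])+(-Rt0[:,1]*.5-Rt0[:,0]*2.2)/1000
N=-Rt0[:,2]
def off(s):
    d=Rt0.T@(s["position"]-P)*1000
    print("t",round(s["time_s"],2),"axis offset x,y mm, height",d[:2].round(2),(-d[2]).round(2),"rot",R.from_matrix(Rt0.T@s["tcp_rot"]).as_rotvec(True).round(2),"F",(s["tcp_rot"].T@s["force"]).round(2),"M",(s["tcp_rot"].T@s["moment"]).round(3),"open",s["opening"].round(3),"j",s["joint_positions"].round(0))
E
python3 - <<'E'
from h import *
s=read_state();off(s);plan(s,P+.1*N,Rt0,3)
E
```

```text
Traceback (most recent call last):
  File "h.py", line 39, in off
    print("t",round(s["time_s"],2),"axis offset x,y mm, height",d[:2].round(2),(-d[2]).round(2),"rot",R.from_matrix(Rt0.T@s["tcp_rot"]).as_rotvec(True).round(2),"F",(s["tcp_rot"].T@s["force"]).round(2),"M",(s["tcp_rot"].T@s["moment"]).round(3),"open",s["opening"].round(3),"j",s["joint_positions"].round(0))
                                                                                                                                                                                                                                                           ^^^^^^^^^^^^^^^^^^
AttributeError: 'float' object has no attribute 'round'
```

```bash
sed -i 's/s\["opening"\].round(3)/round(s["opening"],3)/' h.py
python3 - <<'E'
from h import *
s=read_state();off(s);plan(s,P+.1*N,Rt0,3)
E
```

```text
t 2.15 axis offset x,y mm, height [26.1  42.88] 179.67 rot [-0.76  1.81  0.63] F [ 0.49  0.42 -0.49] M [0.003 0.338 0.034] open 1.002 j [ -22.    5.  122.   25.   29. -133.]
3 rows of [-9.36, -14.46, 26.24] [0.0044, -0.0105, -0.0036] total [-29.1 -43.6  78.2] [ 0.013 -0.032 -0.011]
```

drive_tool(
  motion=[
    [[-9.4,-14.5,26],[0.0044,-0.0105,-0.0036]],
    [[-9.4,-14.5,26],[0.0044,-0.0105,-0.0036]],
    [[-9.4,-14.5,26],[0.0044,-0.0105,-0.0036]],
    [[0,0,0],[0,0,0]],
    [[0,0,0],[0,0,0]],
  ],
)

```text
time_s: 2.65
position: [0.5228, -0.0381, 0.2067]
tcp_rot: [[-0.866, -0.038, 0.499], [-0.033, 0.999, 0.019], [-0.5, 0.001, -0.866]]
force: [-0.2, 0.3, -0.4]
opening: 1.001
grasp_force: 0.0
```

```bash
python3 - <<'E'
from h import *
s=read_state();off(s);plan(s,P+.1*N,Rt0,1)
im=capture("wrist")[:,:,::-1].copy();C=cam("wrist",s);cv2.imwrite("pics/w2.png",im)
r=rect(im,C,P,Rt0,.003);cv2.circle(r,(260,260),160,(0,255,0),1)
q=rect(im,C,P,Rt0,.0645,half=40,k=6)
cv2.drawMarker(q,(240,240),(0,0,255),0,20);cv2.circle(q,(240,240),72,(0,255,0),1)
cv2.imwrite("pics/r2.png",np.hstack([cv2.resize(r,(400,400)),cv2.resize(q,(400,400))]))
E
```

```text
t 2.65 axis offset x,y mm, height [-0.33  1.54] 100.91 rot [-0.12  0.01 -0.14] F [0.33 0.26 0.28] M [-0.012  0.344  0.018] open 1.001 j [ -24.   17.  120.   40.   20. -152.]
1 rows of [0.33, -1.54, 0.91] [0.0021, -0.0002, 0.0024] total [ 0.3 -1.5  0.9] [ 0.002 -0.     0.002]
```

View pics/r2.png

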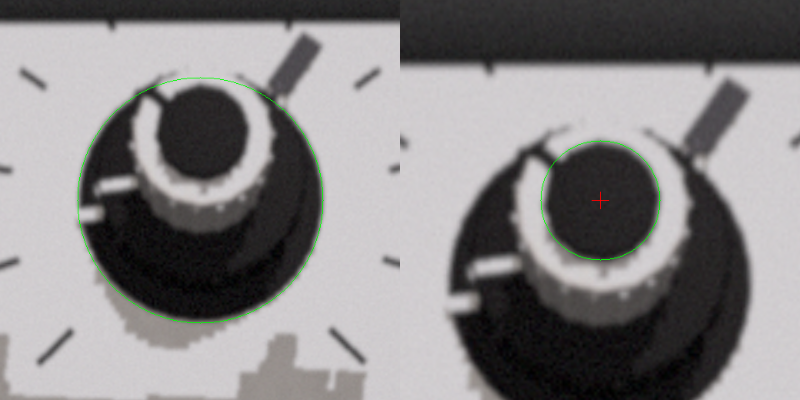

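drive_tool(
  motion=[
    [[0.3,-1.5,0.9],[0.002,0,0.13]],
    [[0,0,0],[0,0,0.13]],
    [[0,0,0],[0,0,0.13]],
    [[0,0,0],[0,0,0.13]],
    [[0,0,10],[0,0,0.13]],
  ],
)

```text
time_s: 3.2
position: [0.5284, -0.0401, 0.1997]
tcp_rot: [[-0.706, 0.497, 0.504], [0.583, 0.813, 0.015], [-0.402, 0.304, -0.864]]
force: [0.2, -0.6, 0.5]
opening: 0.999
grasp_force: 0.0
```

drive_tool(
  motion=[
    [[0,0,10],[0,0,0.13]],
    [[0,0,15],[0,0,0]],
    [[0,0,15],[0,0,0]],
    [[0,0,0],[0,0,0]],
    [[0,0,0],[0,0,0]],
  ],
)

```text
time_s: 3.7
position: [0.5486, -0.0398, 0.1639]
tcp_rot: [[-0.64, 0.582, 0.502], [0.68, 0.733, 0.016], [-0.359, 0.351, -0.865]]
force: [0.1, -0.5, 0.3]
opening: 1.005
grasp_force: 0.0
```

```bash
python3 - <<'E'
from h import *
s=read_state();off(s);plan(s,P+.0065*N,Rt0@R.from_rotvec([0,0,.78]).as_matrix(),3)
E
```

```text
t 3.7 axis offset x,y mm, height [-1.23 -1.06] 51.04 rot [ 0.05 -0.18 44.56] F [-0.52 -0.16 -0.22] M [ 0.239  0.227 -0.094] open 1.005 j [ -23.   24.  119.   55.   15. -121.]
3 rows of [0.57, -0.04, 14.85] [0.0001, 0.001, 0.0007] total [ 1.8 -0.1 44.5] [0.    0.003 0.002]
```

drive_tool(
  motion=[
    [[0.6,0,15],[0,0.001,0]],
    [[0.6,0,14],[0,0.001,0]],
    [[0.6,0,13],[0,0.001,0]],
    [[0,0,0],[0,0,0]],
    [[0,0,0],[0,0,0]],
  ],
)

```text
time_s: 4.2
position: [0.5689, -0.0387, 0.1269]
tcp_rot: [[-0.64, 0.583, 0.5], [0.68, 0.733, 0.017], [-0.357, 0.351, -0.866]]
force: [0.4, -0.2, -0.5]
opening: 1.001
grasp_force: 0.0
```

```bash
python3 - <<'E'
from h import *
s=read_state();off(s);plan(s,P+.0065*N,Rt0@R.from_rotvec([0,0,.78]).as_matrix(),1)
E
```

```text
t 4.2 axis offset x,y mm, height [-0.3  -0.61] 8.89 rot [ 1.00e-02 -4.00e-02  4.46e+01] F [-0.2  -0.1   0.65] M [ 0.265  0.213 -0.012] open 1.001 j [ -21.   30.  118.   71.   12. -137.]
1 rows of [0.64, 0.23, 2.39] [0.0002, 0.0007, 0.0015] total [0.6 0.2 2.4] [0.    0.001 0.002]
```

drive_tool(
  motion=[
    [[0.6,0.2,2],[0,0.0007,0]],
    [[0,0,0],[0,0,0]],
  ],
)

```text
time_s: 4.4
position: [0.5699, -0.0384, 0.1249]
tcp_rot: [[-0.64, 0.583, 0.5], [0.68, 0.733, 0.017], [-0.356, 0.351, -0.866]]
force: [-0.4, 0.2, 0.2]
opening: 1.0
grasp_force: 0.0
```

drive_tool(
  motion=[
    [[0,0,0],[0,0,0]],
    [[0,0,0],[0,0,0]],
    [[0,0,0],[0,0,0]],
    [[0,0,0],[0,0,0]],
    [[0,0,0],[0,0,0]],
  ],
  gripper=0,
)

```text
time_s: 4.9
position: [0.5705, -0.0377, 0.1246]
tcp_rot: [[-0.641, 0.582, 0.5], [0.681, 0.732, 0.019], [-0.355, 0.353, -0.866]]
force: [2.2, 3.6, 1.3]
opening: 0.705
grasp_force: 30.0
```

```bash
python3 - <<'E'
from h import *
s=read_state();off(s);print(s["grasp_force"])
E
```

```text
t 4.9 axis offset x,y mm, height [-0.6  0.3] 6.03 rot [-0.12  0.   44.63] F [0.59 4.4  0.07] M [-0.376  0.232  0.065] open 0.705 j [ -21.   30.  118.   72.   12. -137.]
29.996871133334935
```

drive_tool(
  motion=[
    [[0,0,0],[0,0,0.1]],
    [[0,0,0],[0,0,0.1]],
    [[0,0,0],[0,0,0.1]],
    [[0,0,0],[0,0,0.1]],
    [[0,0,0],[0,0,0.1]],
  ],
)

```text
time_s: 5.4
position: [0.5707, -0.0376, 0.1247]
tcp_rot: [[-0.281, 0.819, 0.5], [0.949, 0.314, 0.019], [-0.141, 0.48, -0.866]]
force: [2.5, 3.0, 1.7]
opening: 0.704
grasp_force: 30.0
```

drive_tool(
  motion=[
    [[0,0,0],[0,0,0.1]],
    [[0,0,0],[0,0,0.1]],
    [[0,0,0],[0,0,0.1]],
    [[0,0,0],[0,0,0.1]],
    [[0,0,0],[0,0,0.1]],
  ],
)

```text
time_s: 5.9
position: [0.5708, -0.0376, 0.1248]
tcp_rot: [[0.146, 0.853, 0.501], [0.984, -0.18, 0.019], [0.106, 0.49, -0.865]]
force: [3.1, 3.3, 1.8]
opening: 0.705
grasp_force: 30.0
```

```bash
python3 - <<'E'
from h import *
s=read_state();off(s);print(s["grasp_force"])
E
```

```text
t 5.9 axis offset x,y mm, height [-0.98  0.4 ] 6.02 rot [-1.4000e-01  5.0000e-02  1.0207e+02] F [3.91 2.9  0.06] M [ 0.073  0.508 -0.166] open 0.705 j [-21.  30. 118.  72.  12. -80.]
29.99004060868174
```

drive_tool(
  motion=[
    [[0,0,0],[0,0,0.12]],
    [[0,0,0],[0,0,0.12]],
    [[0,0,0],[0,0,0.12]],
    [[0,0,0],[0,0,0.12]],
    [[0,0,0],[0,0,0.12]],
  ],
)

```text
time_s: 6.4
position: [0.571, -0.0377, 0.1249]
tcp_rot: [[0.603, 0.621, 0.501], [0.71, -0.704, 0.019], [0.365, 0.344, -0.865]]
force: [3.7, 2.5, 1.9]
opening: 0.703
grasp_force: 30.0
```

drive_tool(
  motion=[
    [[0,0,0],[0,0,0.12]],
    [[0,0,0],[0,0,0.12]],
    [[0,0,0],[0,0,0.12]],
    [[0,0,0],[0,0,0.12]],
    [[0,0,0],[0,0,0.11]],
  ],
)

```text
time_s: 6.9
position: [0.5712, -0.0379, 0.125]
tcp_rot: [[0.846, 0.181, 0.501], [0.198, -0.98, 0.019], [0.495, 0.083, -0.865]]
force: [2.7, 1.3, 2.3]
opening: 0.708
grasp_force: 30.0
```

drive_tool(
  motion=[
    [[0,0,0],[0,0,0]],
    [[0,0,0],[0,0,0]],
    [[0,0,0],[0,0,0]],
  ],
)

```text
time_s: 7.2
position: [0.5711, -0.0379, 0.125]
tcp_rot: [[0.845, 0.186, 0.501], [0.204, -0.979, 0.019], [0.494, 0.086, -0.865]]
force: [4.3, 3.2, 3.4]
opening: 0.701
grasp_force: 30.0
```

```bash
python3 - <<'E'
from h import *
s=read_state();off(s)
im=capture("wrist")[:,:,::-1].copy();C=cam("wrist",s)
r=rect(im,C,P,Rt0,.003);cv2.circle(r,(260,260),160,(0,255,0),1)
t=cv2.resize(capture("top")[100:215,255:365,::-1],None,fx=4,fy=4,interpolation=2)
a=np.zeros((460,800,3),np.uint8);a[:,:360]=t[:,:360];a[:400,380:780]=cv2.resize(r,(400,400));cv2.imwrite("pics/r3.png",a)
E
```

```text
t 7.2 axis offset x,y mm, height [-1.28  0.08] 6.04 rot [-1.6000e-01  1.1000e-01  1.6998e+02] F [ 5.95 -2.03 -0.78] M [0.738 0.566 0.059] open 0.701 j [-21.  30. 118.  72.  12. -12.]
```

View pics/r3.png

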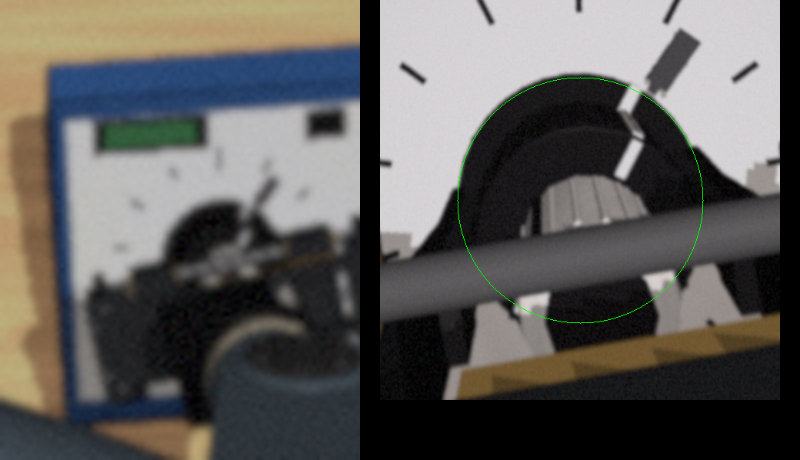

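```bash
cat >> h.py <<'E'
def angs(im,C,lo=10,hi=50):
    r=rect(im,C,P,Rt0,.003,k=8);g=cv2.cvtColor(r,cv2.COLOR_BGR2GRAY).astype(float)
    def prof(rad):
        t=np.radians(np.arange(lo,hi,.1));c=65*8
        return np.degrees(t),cv2.remap(g.astype(np.float32),np.float32(c+rad*8*np.sin(t))[None],np.float32(c-rad*8*np.cos(t))[None],1)[0]
    for rad in(35,36,37,38,39):
        t,v=prof(rad);w=np.clip(v-120,0,None);print("ptr",rad,(t*w).sum()/max(w.sum(),1e-9),v.max())
    for rad in(45,48,51,54,57,60):
        t,v=prof(rad);w=np.clip(140-v,0,None);print("tab",rad,(t*w).sum()/max(w.sum(),1e-9),v.min())
E
python3 - <<'E'
from h import *
s=read_state();off(s)
im=capture("wrist")[:,:,::-1].copy();C=cam("wrist",s);angs(im,C,18,42)
r=rect(im,C,P,Rt0,.003);cv2.imwrite("pics/r4.png",r)
E
```

```text
t 7.3 axis offset x,y mm, height [-1.27  0.08] 6.03 rot [-1.6000e-01  1.1000e-01  1.6998e+02] F [ 6.51 -3.26 -0.96] M [0.834 0.511 0.087] open 0.709 j [-21.  30. 118.  72.  12. -12.]
ptr 35 26.119847432232504 214.55664
ptr 36 26.17756533989958 213.23926
ptr 37 26.26563222093352 214.9375
ptr 38 26.27839496518385 213.61523
ptr 39 26.226598530238302 214.0
tab 45 33.430092570914184 67.05664
tab 48 33.38039683083408 64.75488
tab 51 33.39633856264472 67.49219
tab 54 33.44984462474031 66.0
tab 57 33.51863912700079 65.3125
tab 60 33.63020327750081 68.03125
```

drive_tool(
  motion=[
    [[0,0,0],[0,0,0.063]],
    [[0,0,0],[0,0,0.063]],
    [[0,0,0],[0,0,0]],
    [[0,0,0],[0,0,0]],
  ],
)

```text
time_s: 7.75
position: [0.5711, -0.038, 0.125]
tcp_rot: [[0.862, 0.078, 0.501], [0.079, -0.997, 0.019], [0.501, 0.023, -0.865]]
force: [4.5, 3.7, 2.9]
opening: 0.702
grasp_force: 30.0
```

```bash
python3 - <<'E'
from h import *
s=read_state();off(s)
im=capture("wrist")[:,:,::-1].copy();C=cam("wrist",s);angs(im,C,20,45)
E
```

```text
t 7.75 axis offset x,y mm, height [-1.32  0.01] 6.04 rot [-1.700e-01  1.100e-01  1.772e+02] F [ 5.59 -3.25 -0.17] M [0.842 0.442 0.061] open 0.702 j [-21.  30. 118.  72.  12.  -5.]
ptr 35 33.16324288560563 216.9375
ptr 36 33.22506695880291 217.75
ptr 37 33.28999834264073 217.0
ptr 38 33.36469666585839 218.65625
ptr 39 33.31371815645829 216.0
tab 45 33.40954149599773 68.0
tab 48 33.465255692916884 67.92578
tab 51 33.53544270684933 67.0918
tab 54 33.5419619602953 66.0625
tab 57 33.64208159264107 68.03125
tab 60 33.73155640819899 68.853516
```

drive_tool(
  motion=[
    [[0,0,0],[0,0,0]],
    [[0,0,0],[0,0,0]],
    [[0,0,0],[0,0,0]],
    [[0,0,0],[0,0,0]],
    [[0,0,0],[0,0,0]],
  ],
  gripper=1,
)

```text
time_s: 8.3
position: [0.5696, -0.0387, 0.124]
tcp_rot: [[0.864, 0.075, 0.499], [0.077, -0.997, 0.017], [0.498, 0.024, -0.867]]
force: [0.0, 0.4, -0.6]
opening: 0.985
grasp_force: 0.0
```

drive_tool(
  motion=[
    [[0,0,-10],[0,0,0]],
    [[0,0,-10],[0,0,0]],
    [[0,0,-10],[0,0,0]],
    [[0,0,0],[0,0,0]],
    [[0,0,0],[0,0,0]],
  ],
)

```text
time_s: 8.8
position: [0.555, -0.0391, 0.1503]
tcp_rot: [[0.863, 0.075, 0.5], [0.077, -0.997, 0.017], [0.499, 0.024, -0.866]]
force: [-0.0, 0.4, -0.4]
opening: 1.004
grasp_force: 0.0
```

```bash
python3 - <<'E'
from h import *
s=read_state();off(s);plan(s,P+.037*N,Rt0@R.from_rotvec([0,0,np.radians(177.2)]).as_matrix(),1)
im=capture("wrist")[:,:,::-1].copy();C=cam("wrist",s);angs(im,C,20,45)
E
```

```text
t 8.8 axis offset x,y mm, height [ 0.   -0.58] 36.03 rot [ 1.0000e-02 -6.0000e-02  1.7732e+02] F [-0.18 -0.45  0.35] M [-0.042 -0.487 -0.046] open 1.004 j [-22.  26. 119.  60.  14.   7.]
1 rows of [0.03, -0.58, -0.97] [0.0006, 0.0001, -0.0021] total [ 0.  -0.6 -1. ] [ 0.001  0.    -0.002]
ptr 35 33.339618529977365 194.0
ptr 36 33.343440171672896 194.0
ptr 37 33.35709946922954 194.09766
ptr 38 33.40484892429937 194.82129
ptr 39 33.44292203504523 194.84375
tab 45 33.652740315713324 68.0
tab 48 33.65935412804213 60.0
tab 51 33.67123629754288 60.0
tab 54 33.6957350408765 60.208984
tab 57 33.75012923972513 58.697266
tab 60 33.828158272013546 59.0
```

drive_tool(
  motion=[
    [[1,-0.6,-1],[0,0,0]],
    [[0,0,0],[0,0,0]],
  ],
)

```text
time_s: 9.05
position: [0.5554, -0.0383, 0.1513]
tcp_rot: [[0.863, 0.075, 0.499], [0.077, -0.997, 0.017], [0.499, 0.023, -0.866]]
force: [-0.2, -0.5, 0.9]
opening: 1.001
grasp_force: 0.0
```

drive_tool(
  motion=[
    [[0,0,0],[0,0,0]],
    [[0,0,0],[0,0,0]],
    [[0,0,0],[0,0,0]],
    [[0,0,0],[0,0,0]],
    [[0,0,0],[0,0,0]],
  ],
  gripper=0,
)

```text
time_s: 9.55
position: [0.5552, -0.0383, 0.1516]
tcp_rot: [[0.863, 0.075, 0.499], [0.077, -0.997, 0.017], [0.499, 0.023, -0.866]]
force: [0.4, -0.3, 0.4]
opening: 0.631
grasp_force: 0.0
```

drive_tool(
  motion=[
    [[0,0,0],[0,0,0]],
    [[0,0,0],[0,0,0]],
    [[0,0,0],[0,0,0]],
    [[0,0,0],[0,0,0]],
    [[0,0,0],[0,0,0]],
  ],
)

```text
time_s: 10.05
position: [0.5553, -0.0385, 0.1516]
tcp_rot: [[0.863, 0.075, 0.499], [0.077, -0.997, 0.017], [0.499, 0.024, -0.866]]
force: [-0.4, -1.9, 0.9]
opening: 0.405
grasp_force: 30.0
```

```bash
python3 - <<'E'
from h import *
s=read_state();off(s);print(s["grasp_force"])
E
```

```text
t 10.05 axis offset x,y mm, height [-0.89  0.06] 37.04 rot [ 3.0000e-02 -5.0000e-02  1.7733e+02] F [-0.07  1.92 -1.  ] M [-0.098 -0.501 -0.061] open 0.405 j [-22.  26. 119.  59.  14.   8.]
30.000583617947996
```

drive_tool(
  motion=[
    [[0,0,0],[0,0,-0.1]],
    [[0,0,0],[0,0,-0.12]],
    [[0,0,0],[0,0,-0.12]],
    [[0,0,0],[0,0,-0.12]],
    [[0,0,0],[0,0,-0.12]],
  ],
)

```text
time_s: 10.55
position: [0.5553, -0.0385, 0.1517]
tcp_rot: [[0.678, 0.539, 0.5], [0.614, -0.789, 0.017], [0.403, 0.295, -0.866]]
force: [-1.0, -1.3, 1.1]
opening: 0.406
grasp_force: 30.0
```

drive_tool(
  motion=[
    [[0,0,0],[0,0,-0.12]],
    [[0,0,0],[0,0,-0.12]],
    [[0,0,0],[0,0,-0.12]],
    [[0,0,0],[0,0,-0.12]],
    [[0,0,0],[0,0,-0.12]],
  ],
)

```text
time_s: 11.05
position: [0.5553, -0.0385, 0.1517]
tcp_rot: [[0.256, 0.828, 0.5], [0.952, -0.304, 0.017], [0.166, 0.471, -0.866]]
force: [0.0, -0.4, 0.1]
opening: 0.411
grasp_force: 30.0
```

drive_tool(
  motion=[
    [[0,0,0],[0,0,-0.1]],
    [[0,0,0],[0,0,-0.06]],
    [[0,0,0],[0,0,-0.03]],
    [[0,0,0],[0,0,0]],
    [[0,0,0],[0,0,0]],
  ],
)

```text
time_s: 11.55
position: [0.5553, -0.0385, 0.1516]
tcp_rot: [[0.099, 0.861, 0.499], [0.992, -0.124, 0.017], [0.076, 0.494, -0.866]]
force: [-1.1, -1.0, 0.8]
opening: 0.405
grasp_force: 30.0
```

```bash
python3 - <<'E'
from h import *
s=read_state();off(s);print(s["grasp_force"])
E
```

```text
t 11.55 axis offset x,y mm, height [-0.95  0.05] 37.03 rot [ 4.000e-02 -2.000e-02  9.886e+01] F [-1.05 -0.44 -1.23] M [ 0.307 -0.422 -0.082] open 0.405 j [-22.  26. 119.  59.  14. -70.]
29.999950155615807
```

drive_tool(
  motion=[
    [[0,0,0],[0,0,-0.04]],
    [[0,0,0],[0,0,-0.04]],
    [[0,0,0],[0,0,-0.03]],
    [[0,0,0],[0,0,-0.02]],
    [[0,0,0],[0,0,0]],
  ],
)

```text
time_s: 12.05
position: [0.5553, -0.0385, 0.1517]
tcp_rot: [[-0.013, 0.866, 0.5], [1.0, 0.005, 0.017], [0.012, 0.5, -0.866]]
force: [-0.4, -1.8, 1.0]
opening: 0.406
grasp_force: 30.0
```

```bash
python3 - <<'E'
from h import *
off(read_state())
E
```

```text
t 12.05 axis offset x,y mm, height [-0.97  0.06] 37.04 rot [ 3.000e-02 -2.000e-02  9.143e+01] F [-1.73  0.13 -1.1 ] M [ 0.324 -0.263  0.079] open 0.406 j [-22.  26. 119.  59.  14. -78.]
```

drive_tool(
  motion=[
    [[0,0,0],[0,0,-0.02]],
    [[0,0,0],[0,0,-0.02]],
    [[0,0,0],[0,0,-0.02]],
    [[0,0,0],[0,0,-0.02]],
    [[0,0,0],[0,0,0]],
  ],
)

```text
time_s: 12.55
position: [0.5552, -0.0378, 0.1515]
tcp_rot: [[-0.084, 0.862, 0.499], [0.996, 0.086, 0.019], [-0.027, 0.499, -0.866]]
force: [0.2, 0.8, 1.6]
opening: 0.408
grasp_force: 30.0
```

```bash
python3 - <<'E'
from h import *
off(read_state())
E
```

```text
t 12.55 axis offset x,y mm, height [-0.82  0.76] 36.98 rot [-3.000e-02  8.000e-02  8.679e+01] F [ 0.75  1.04 -1.32] M [0.208 0.196 0.609] open 0.408 j [-22.  26. 119.  59.  14. -82.]
```

drive_tool(
  motion=[
    [[0,0,0],[0,0,0]],
    [[0,0,0],[0,0,0]],
    [[0,0,0],[0,0,0]],
    [[0,0,0],[0,0,0]],
    [[0,0,0],[0,0,0]],
  ],
  gripper=1,
)

```text
time_s: 13.05
position: [0.5552, -0.0383, 0.1515]
tcp_rot: [[-0.084, 0.862, 0.499], [0.996, 0.087, 0.017], [-0.028, 0.499, -0.866]]
force: [0.6, 0.5, -0.1]
opening: 0.777
grasp_force: 0.0
```

drive_tool(
  motion=[
    [[0,0,-15],[0,0,-0.1]],
    [[0,0,-15],[0,0,-0.1]],
    [[0,0,-15],[0,0,-0.1]],
    [[0,0,-15],[0,0,-0.1]],
    [[0,0,0],[0,0,-0.1]],
  ],
)

```text
time_s: 13.55
position: [0.525, -0.0394, 0.205]
tcp_rot: [[-0.489, 0.714, 0.501], [0.83, 0.557, 0.016], [-0.268, 0.424, -0.865]]
force: [-0.2, 0.1, 0.6]
opening: 0.997
grasp_force: 0.0
```

drive_tool(
  motion=[
    [[0,0,0],[0,0,-0.12]],
    [[0,0,0],[0,0,-0.12]],
    [[0,0,0],[0,0,-0.12]],
    [[0,0,0],[0,0,0]],
    [[0,0,0],[0,0,0]],
  ],
)

```text
time_s: 14.05
position: [0.5252, -0.0393, 0.2035]
tcp_rot: [[-0.707, 0.501, 0.499], [0.587, 0.81, 0.017], [-0.396, 0.305, -0.866]]
force: [0.5, -0.1, 0.3]
opening: 0.997
grasp_force: 0.0
```

```bash
python3 - <<'E'
from h import *
s=read_state();off(s);plan(s,P+.085*N-Rt0[:,0]*.0009,Rt0@R.from_rotvec([0,0,np.radians(38)]).as_matrix(),1)
im=capture("wrist")[:,:,::-1].copy();C=cam("wrist",s);angs(im,C,20,45)
r=rect(im,C,P,Rt0,.003);q=rect(im,C,P,Rt0,.0605,half=40,k=6)
cv2.imwrite("pics/r5.png",np.hstack([cv2.resize(r,(400,400)),cv2.resize(q,(400,400))]))
E
```

```text
t 14.05 axis offset x,y mm, height [-0.82  0.29] 97.04 rot [2.000e-02 3.000e-02 3.766e+01] F [-0.53  0.31  0.03] M [ 0.205  0.228 -0.01 ] open 0.997 j [ -24.   18.  120.   41.   20. -115.]
1 rows of [-0.25, -0.18, 12.03] [-0.0004, -0.0004, 0.006] total [-0.2 -0.2 12. ] [-0.    -0.     0.006]
ptr 35 20.122644829102956 133.5
ptr 36 21.034748979143814 186.0625
ptr 37 23.278790800416516 211.15625
ptr 38 29.94893794921254 215.17578
ptr 39 31.996577355082735 217.65234
tab 45 34.2404350575039 77.09375
tab 48 34.45330895429022 75.0
tab 51 34.48986470989359 75.15234
tab 54 34.62120520831189 74.0
tab 57 36.22865116013685 34.751953
tab 60 32.49790926891339 32.0
```

View pics/r5.png

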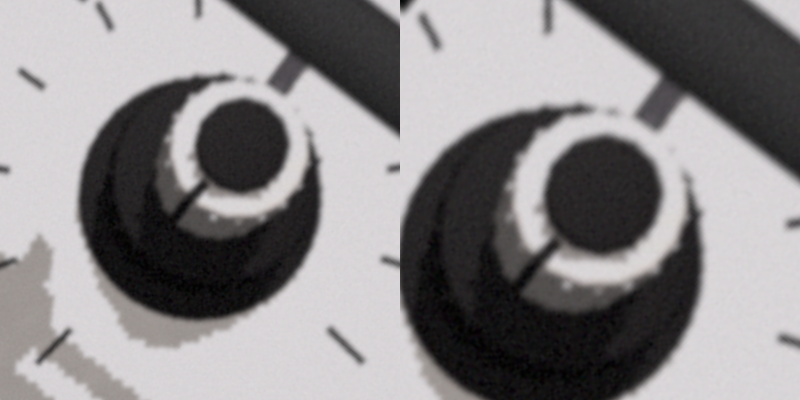

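drive_tool(
  motion=[
    [[-0.2,-0.2,5],[0,0,0]],
    [[0,0,5],[0,0,0]],
    [[0,0,0],[0,0,0]],
    [[0,0,0],[0,0,0]],
    [[0,0,0],[0,0,0]],
  ],
  gripper=0,
)

```text
time_s: 14.6
position: [0.5303, -0.0394, 0.1948]
tcp_rot: [[-0.708, 0.5, 0.499], [0.585, 0.811, 0.017], [-0.396, 0.304, -0.866]]
force: [-0.7, -0.6, 0.3]
opening: 0.633
grasp_force: 0.0
```

drive_tool(
  motion=[
    [[0,0,0],[0,0,0]],
    [[0,0,0],[0,0,0]],
    [[0,0,0],[0,0,0]],
    [[0,0,0],[0,0,0]],
    [[0,0,0],[0,0,0]],
  ],
)

```text
time_s: 15.1
position: [0.5304, -0.0395, 0.195]
tcp_rot: [[-0.708, 0.5, 0.499], [0.585, 0.811, 0.017], [-0.396, 0.304, -0.866]]
force: [-0.3, 0.2, 0.5]
opening: 0.167
grasp_force: 0.0
```

drive_tool(
  motion=[
    [[0,0,0],[0,0,0]],
    [[0,0,0],[0,0,0]],
    [[0,0,0],[0,0,0]],
    [[0,0,0],[0,0,0]],
    [[0,0,0],[0,0,0]],
  ],
)

```text
time_s: 15.6
position: [0.5303, -0.0395, 0.1949]
tcp_rot: [[-0.708, 0.5, 0.499], [0.585, 0.811, 0.017], [-0.396, 0.304, -0.866]]
force: [0.3, -0.6, 0.3]
opening: 0.003
grasp_force: 0.0
```

```bash
python3 - <<'E'
from h import *
s=read_state();off(s);plan(s,P+.069*N-Rt0[:,0]*.0009,Rt0@R.from_rotvec([0,0,np.radians(38)]).as_matrix(),1)
E
```

```text
t 15.6 axis offset x,y mm, height [-0.87 -0.05] 86.99 rot [2.000e-02 3.000e-02 3.753e+01] F [-0.66 -0.25 -0.13] M [ 0.175  0.231 -0.013] open 0.003 j [ -24.   19.  120.   43.   18. -117.]
1 rows of [0.0, 0.07, 17.99] [-0.0005, -0.0003, 0.0082] total [ 0.   0.1 18. ] [-0.    -0.     0.008]
```

Descend to just above the cap, then press slowly.

drive_tool(
  motion=[
    [[0,0,6],[0,0,0]],
    [[0,0,6],[0,0,0]],
    [[0,0,6],[0,0,0]],
    [[0,0,0],[0,0,0]],
    [[0,0,0],[0,0,0]],
  ],
)

```text
time_s: 16.1
position: [0.5393, -0.039, 0.1788]
tcp_rot: [[-0.708, 0.5, 0.499], [0.585, 0.811, 0.018], [-0.396, 0.304, -0.867]]
force: [0.7, 0.5, 1.2]
opening: 0.004
grasp_force: 0.0
```

drive_tool(
  motion=[
    [[0,0,1.5],[0,0,0]],
    [[0,0,1.5],[0,0,0]],
    [[0,0,1.5],[0,0,0]],
    [[0,0,0],[0,0,0]],
    [[0,0,0],[0,0,0]],
  ],
)

```text
time_s: 16.6
position: [0.5415, -0.0391, 0.1754]
tcp_rot: [[-0.708, 0.5, 0.499], [0.585, 0.811, 0.017], [-0.396, 0.304, -0.866]]
force: [-1.0, 0.7, 0.4]
opening: 0.009
grasp_force: 0.0
```

```bash
python3 - <<'E'
from h import *
off(read_state())
E
```

```text
t 16.6 axis offset x,y mm, height [-0.88 -0.03] 64.53 rot [2.000e-02 2.000e-02 3.753e+01] F [ 0.98  0.18 -0.79] M [ 0.249  0.17  -0.03 ] open 0.009 j [ -23.   22.  120.   49.   16. -123.]
```

drive_tool(
  motion=[
    [[0,0,1],[0,0,0]],
    [[0,0,1],[0,0,0]],
    [[0,0,1],[0,0,0]],
    [[0,0,0],[0,0,0]],
  ],
)

```text
time_s: 17.0
position: [0.5431, -0.039, 0.1729]
tcp_rot: [[-0.708, 0.5, 0.499], [0.585, 0.811, 0.017], [-0.397, 0.304, -0.866]]
force: [-1.1, 0.2, 3.7]
opening: 0.008
grasp_force: 1.7
```

```bash
python3 - <<'E'
from h import *
off(read_state())
E
```

```text
t 17.0 axis offset x,y mm, height [-0.96 -0.06] 61.58 rot [2.000e-02 1.000e-02 3.753e+01] F [-0.53  0.69 -3.73] M [ 0.201  0.242 -0.024] open 0.008 j [ -23.   23.  119.   50.   16. -124.]
```

drive_tool(
  motion=[
    [[0,0,1],[0,0,0]],
    [[0,0,1],[0,0,0]],
    [[0,0,1],[0,0,0]],
    [[0,0,0],[0,0,0]],
  ],
)

```text
time_s: 17.4
position: [0.5446, -0.039, 0.1703]
tcp_rot: [[-0.708, 0.5, 0.499], [0.585, 0.811, 0.017], [-0.396, 0.304, -0.866]]
force: [-2.1, 0.6, 6.0]
opening: 0.006
grasp_force: 3.0
```

drive_tool(
  motion=[
    [[0,0,0.7],[0,0,0]],
    [[0,0,0],[0,0,0]],
    [[0,0,0],[0,0,0]],
  ],
)

```text
time_s: 17.7
position: [0.5449, -0.039, 0.1698]
tcp_rot: [[-0.708, 0.5, 0.5], [0.585, 0.811, 0.017], [-0.397, 0.304, -0.866]]
force: [-3.4, 0.2, 5.8]
opening: 0.009
grasp_force: 3.3
```

```bash
python3 - <<'E'
from h import *
off(read_state())
E
```

```text
t 17.7 axis offset x,y mm, height [-0.98 -0.05] 57.95 rot [2.000e-02 0.000e+00 3.752e+01] F [ 0.23  0.21 -6.77] M [ 0.236  0.251 -0.037] open 0.009 j [ -23.   23.  119.   52.   15. -125.]
```

drive_tool(
  motion=[
    [[0,0,0.6],[0,0,0]],
    [[0,0,0],[0,0,0]],
    [[0,0,0],[0,0,0]],
  ],
)

```text
time_s: 18.0
position: [0.5452, -0.039, 0.1693]
tcp_rot: [[-0.708, 0.5, 0.5], [0.585, 0.811, 0.017], [-0.397, 0.304, -0.866]]
force: [-3.1, 0.2, 5.5]
opening: 0.003
grasp_force: 3.5
```

```bash
python3 - <<'E'
from h import *
off(read_state())
E
```

```text
t 18.0 axis offset x,y mm, height [-0.95 -0.05] 57.4 rot [2.000e-02 0.000e+00 3.753e+01] F [ 0.11  0.29 -6.3 ] M [0.222 0.221 0.034] open 0.003 j [ -23.   23.  119.   52.   15. -125.]
```

drive_tool(
  motion=[
    [[0,0,0.6],[0,0,0]],
    [[0,0,0],[0,0,0]],
    [[0,0,0],[0,0,0]],
  ],
)

```text
time_s: 18.3
position: [0.5454, -0.0389, 0.169]
tcp_rot: [[-0.708, 0.5, 0.5], [0.585, 0.811, 0.017], [-0.397, 0.304, -0.866]]
force: [-5.7, 0.1, 8.7]
opening: 0.011
grasp_force: 4.7
```

```bash
python3 - <<'E'
from h import *
off(read_state())
E
```

```text
t 18.3 axis offset x,y mm, height [-0.96 -0.02] 57.02 rot [ 2.000e-02 -1.000e-02  3.752e+01] F [  0.65  -0.07 -10.37] M [ 0.216  0.261 -0.066] open 0.011 j [ -23.   23.  119.   52.   15. -125.]
```

drive_tool(
  motion=[
    [[0,0,0.6],[0,0,0]],
    [[0,0,0],[0,0,0]],
    [[0,0,0],[0,0,0]],
  ],
)

```text
time_s: 18.6
position: [0.5455, -0.0389, 0.1689]
tcp_rot: [[-0.707, 0.5, 0.5], [0.585, 0.811, 0.017], [-0.397, 0.304, -0.866]]
force: [-7.8, -0.7, 13.8]
opening: 0.009
grasp_force: 7.6
```

```bash
python3 - <<'E'
from h import *
off(read_state())
E
```

```text
t 18.6 axis offset x,y mm, height [-1.02 -0.01] 56.92 rot [ 3.000e-02 -5.000e-02  3.752e+01] F [ -0.37  -0.32 -15.83] M [ 0.314  0.3   -0.11 ] open 0.009 j [ -23.   23.  119.   52.   15. -125.]
```

Firmly at the bottom (force rises without travel). Retract straight along the axis, then check.

drive_tool(
  motion=[
    [[0,0,-1.5],[0,0,0]],
    [[0,0,-3],[0,0,0]],
    [[0,0,-4],[0,0,0]],
    [[0,0,-5],[0,0,0]],
    [[0,0,-10],[0,0,0]],
  ],
)

```text
time_s: 19.1
position: [0.5338, -0.0393, 0.188]
tcp_rot: [[-0.708, 0.5, 0.498], [0.585, 0.811, 0.018], [-0.395, 0.304, -0.867]]
force: [-0.5, -0.0, 0.6]
opening: 0.005
grasp_force: 0.0
```

drive_tool(
  motion=[
    [[0,0,-20],[0,0,-0.13]],
    [[0,0,-30],[0,0,-0.13]],
    [[0,0,-30],[0,0,-0.13]],
    [[0,0,-30],[0,0,-0.13]],
    [[0,0,-20],[0,0,-0.13]],
  ],
)

```text
time_s: 19.6
position: [0.4683, -0.0417, 0.3024]
tcp_rot: [[-0.865, -0.035, 0.5], [-0.031, 0.999, 0.016], [-0.5, -0.001, -0.866]]
force: [0.5, 0.5, 0.2]
opening: 0.004
grasp_force: 0.0
```

drive_tool(
  motion=[
    [[0,0,0],[0,0,0]],
    [[0,0,0],[0,0,0]],
    [[0,0,0],[0,0,0]],
  ],
)

```text
time_s: 19.9
position: [0.469, -0.0414, 0.2999]
tcp_rot: [[-0.867, -0.029, 0.498], [-0.023, 1.0, 0.018], [-0.498, 0.004, -0.867]]
force: [-0.5, -0.6, -0.7]
opening: 0.001
grasp_force: 0.0
```

```bash
python3 - <<'E'
from h import *
s=read_state();off(s)
im=capture("wrist")[:,:,::-1].copy();C=cam("wrist",s);angs(im,C,20,45)
r=rect(im,C,P,Rt0,.003);q=rect(im,C,P,Rt0,.0645,half=40,k=6);cv2.circle(q,(240,240),72,(0,255,0),1)
cv2.imwrite("pics/r6.png",np.hstack([cv2.resize(r,(400,400)),cv2.resize(q,(400,400))]))
E
```

```text
t 19.9 axis offset x,y mm, height [-0.21  0.16] 208.59 rot [-0.04  0.14  0.43] F [ 0.84 -0.59  0.38] M [0.037 0.319 0.064] open 0.001 j [ -29.    2.  118.   26.   36. -138.]
ptr 35 29.053909609545396 209.8125
ptr 36 29.34816164053987 210.9375
ptr 37 29.86474941711094 202.20508
ptr 38 31.468985745477234 194.09375
ptr 39 32.640537331944955 189.84375
tab 45 34.917345642942436 87.15039
tab 48 35.03811349795997 83.0
tab 51 34.76714633346376 83.0
tab 54 34.931085984580584 81.0
tab 57 35.07580088044067 83.0
tab 60 35.00975708542254 81.0
```

View pics/r6.png

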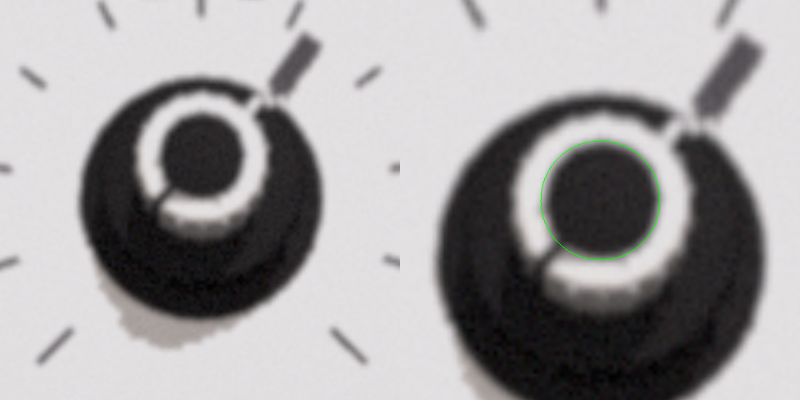

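drive_tool(
  motion=[
    [[0,0,0],[0,0,0.14]],
    [[0,0,0],[0,0,0.14]],
    [[0,0,0],[0,0,0.14]],
    [[0,0,0],[0,0,0.14]],
    [[0,0,0],[0,0,0.14]],
  ],
)

```text
time_s: 20.45
position: [0.4691, -0.0413, 0.2996]
tcp_rot: [[-0.679, 0.54, 0.497], [0.63, 0.776, 0.019], [-0.376, 0.326, -0.868]]
force: [0.3, -0.5, 0.2]
opening: 0.006
grasp_force: 0.0
```

drive_tool(
  motion=[
    [[0,0,0],[0,0,0.14]],
    [[0,0,0],[0,0,0.14]],
    [[0,0,0],[0,0,0.14]],
    [[0,0,0],[0,0,0.14]],
    [[0,0,0],[0,0,0.14]],
  ],
)

```text
time_s: 20.95
position: [0.4691, -0.0413, 0.2996]
tcp_rot: [[-0.172, 0.851, 0.497], [0.982, 0.188, 0.019], [-0.077, 0.491, -0.868]]
force: [0.3, -0.7, 0.3]
opening: 0.005
grasp_force: 0.0
```

drive_tool(
  motion=[
    [[0,0,0],[0,0,0.14]],
    [[0,0,0],[0,0,0.14]],
    [[0,0,0],[0,0,0.14]],
    [[0,0,0],[0,0,0.14]],
    [[0,0,0],[0,0,0.14]],
  ],
)

```text
time_s: 21.45
position: [0.4691, -0.0413, 0.2996]
tcp_rot: [[0.416, 0.761, 0.497], [0.872, -0.489, 0.019], [0.257, 0.426, -0.868]]
force: [-0.4, 0.2, -0.8]
opening: 0.006
grasp_force: 0.0
```

drive_tool(
  motion=[
    [[0,0,0],[0,0,0.14]],
    [[0,0,0],[0,0,0.14]],
    [[0,0,0],[0,0,0.14]],
    [[0,0,0],[0,0,0.14]],
    [[0,0,0],[0,0,0.14]],
  ],
)

```text
time_s: 21.95
position: [0.4691, -0.0413, 0.2996]
tcp_rot: [[0.809, 0.314, 0.497], [0.352, -0.936, 0.019], [0.471, 0.16, -0.868]]
force: [0.2, 0.0, -0.9]
opening: 0.01
grasp_force: 0.0
```

drive_tool(
  motion=[
    [[0,0,0],[0,0,0.1]],
    [[0,0,0],[0,0,0]],
    [[0,0,0],[0,0,0]],
    [[0,0,0],[0,0,0]],
  ],
)

```text
time_s: 22.35
position: [0.4691, -0.0415, 0.3005]
tcp_rot: [[0.834, 0.238, 0.498], [0.265, -0.964, 0.018], [0.485, 0.117, -0.867]]
force: [-0.7, 0.6, -0.5]
opening: 0.004
grasp_force: 0.0
```

```bash
python3 - <<'E'
from h import *
s=read_state();off(s)
im=capture("wrist")[:,:,::-1].copy();C=cam("wrist",s);angs(im,C,20,45)
E
```

```text
t 22.35 axis offset x,y mm, height [-0.67  0.08] 209.04 rot [1.2000e-01 5.0000e-02 1.6639e+02] F [-0.63 -0.78  0.11] M [-0.005 -0.461 -0.03 ] open 0.004 j [-29.   2. 118.  26.  36.  28.]
ptr 35 33.45131001008811 207.0
ptr 36 33.40662833001189 210.3125
ptr 37 33.46320575866708 209.9375
ptr 38 33.57909241926131 211.0293
ptr 39 33.69083181599216 212.0
tab 45 33.94714526765735 82.956055
tab 48 33.7272391398004 69.0
tab 51 33.97884617741309 71.00195
tab 54 34.213194665372384 70.0
tab 57 33.97192873661674 70.333984
tab 60 33.93678464746171 68.15625
```

Pointer and tab agree to about 0.4°, the centre knob is at its stop and the cap is back up.

```bash
python3 -c "from rig import *;print(hand_in())"
```

```text
the job is handed in; nothing more can be done
None
```

The job is handed in at about 22 s of the 61 s limit: the collar pointer is within about 0.4° of the set tab, the centre knob is turned anticlockwise to its stop, and the button was pressed fully down (at most about 16 N) and came back up, with the beaker, jar and meter not touched.

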